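# Hold the right stool leg for glueing

## Robot

A 7-joint arm with a two-finger parallel gripper is mounted at the origin on the work surface. World frame = base frame: x ahead of the robot, y to its left, z up, the work surface at z = 0. Lengths are in m, angles in rad, forces in N, time in s.
With the tool pointing down it reaches from about 0.425 to 0.95 m from the base axis. Payload 4.7 kg.
Tool frame: the origin (TCP) lies between the finger pads, 19 mm behind the fingertips; this is the grasp point; x points along the fingers, y is the direction in which the jaws open and shut, and the axes are right-handed (so a half turn about x gives the same grasp; the last joint's range is limited). The gripper opens to 85 mm and grips with 20 to 120 N. Pads are 22 mm wide; open, the fingers measure 114 mm over their backs; the gripper's body (76 mm by 85 mm) begins 54 mm behind the grasp point. The pads swing forward as they close: fully open they stand 13 mm farther back than shut.
Start: joints at [1.168, 0.469, -0.049, 1.532, 0.024, 1.141, -0.082], TCP at [0.247, -0.628, 0.25] pointing down, gripper open.
Joint ranges: [-2.59, 2.59], [-0.33, 1.99], [-1.39, 1.29], [0.1, 2.45], [-1.04, 4.18], [0.21, 1.99], [-2.66, 2.66]. Speed limits (rad/s): [2.57, 2.57, 3.14, 3.14, 3.14, 3.14, 3.14].

## Interface

Orientations are given as a unit quaternion [w, x, y, z].
In Python, from station import telemetry, snapshot, job, masks_of gives the robot as it stands.
- The arm moves only by the shell command python3 -m jog 'ROWS' [FORCE]. ROWS is JSON, a list of rows, each an object with "grip": the closure, from 0 (fully open) to 1 (shut); "translation": the shift along the tool's x, y, z as a fraction of full scale, a list of three; "yaw": the turn about the tool's x as a fraction of full scale. A call has 1 to 10 rows; each row is the pose to reach, as a shift and turn from the pose measured when the call began, along the tool's axes at that moment, turning the shorter way round; what a row does not reach only later rows make up. Full scale, the value 1, is 1000 mm for a shift and pi rad for a turn. A row lasts 1/10 s, in which the tool goes at most 50 mm and 8.59 degrees, less where a joint would pass 70% of its speed; a pose out of reach is approached as far as the arm can. A call with a number of a shift or a turn outside -1 to 1 is refused whole. A call with a gripper value outside its range is refused whole. The fingers move at their own pace and stop on an object; FORCE is the grip in N (left out, the last holds). Time passes only in rows, so rows that repeat a pose let the fingers close. It gives the time, the measured TCP pose, the force and the opening at its end, in the units of the state.
- telemetry.get_obs(): the state, without advancing time (a new reading comes with each control period).
- snapshot(name): name is "side" or "top"; returns a dict with "pixels" (384x512x3 uint8, blue, green, red), "intrinsics" (3x3 intrinsics, pixels), "rvec" (rotation vector, rad) and "tvec" (3), from world to camera coordinates, as OpenCV has them. Camera axes: x right, y down, z forward; pixel columns grow to the right and rows downward; lengths in m; the calibration is good to about 2 mm. A picture is of the moment at which its call begins. There is no depth.
- job.hand_in(): hands the job in, once; it reports no verdict.
Trained networks look in a picture, given as the dict that the camera call returned (one of the last four; its "shot" number tells which), for a name from the list of things; names that differ only in an ending like _2 or _b are one class to them, and where a whole thing is asked for, a point or a joint stands for the part that bears it (a point fixed in the world has none). Each returns a list of dicts, best first, with "score" (0 to 1); they miss things now and then, are a little off and sometimes report something else, mostly with a low value. They report only what shows in the picture. A call takes as long as a camera call.
- masks_of(picture, query): "mask" (384x512 bool, what is visible of it) and "extent" ([left, top, right, bottom] in pixels, round what is visible of it).
The state is a dict: "time": time; "joint_pos": joint angles; "dq": joint speeds; "effort": joint torques, N m; "ee_pos": TCP position; "tcp_rot": TCP orientation; "contact_force": force on the tool from outside, world axes, zero at the start; "torque": the same for the moment, N m; "opening": finger opening in m.
Only numpy, scipy, OpenCV 4.12 (cv2) and the standard library are available. Lean on these libraries where they do the work, as an engineer would, in place of code of your own. Each camera call takes 0.05 s, during which the arm holds its last target. There are 200 camera calls.

## Task

One hole in the upturned footstool is still empty: find the leg in the rack whose tenon fits that hole, lift it out and keep it level all the way, leaving the other legs, the stool, the glue and the brush alone. Hold it level and still, 10 to 20 cm above the bench, with the whole tenon over the cutting mat and your fingers well away from the tenon, so that I can brush glue all round it. Finish while holding it there: do not put it down or let go.

Things in the scene. Friction and masses are not known exactly. Their poses are not given: they have to be found in the camera images.
- leg_a: loose turned beech footstool leg, 310 mm long, about 0.2 kg, level in the rack. Origin on its axis at the balance point (to 6 mm); x runs along the axis to the tenon (y, z may be rolled about it). Plain 38 mm cylinder from x = -75 to +125 mm, tapering to 26 mm at the foot end (x = -155, towards the robot); a shoulder at +125, then to +155 mm a round tenon 16 mm in diameter.
- leg_b: loose turned beech footstool leg, 310 mm long, about 0.2 kg, level in the rack. Origin on its axis at the balance point (to 6 mm); x runs along the axis to the tenon (y, z may be rolled about it). Plain 38 mm cylinder from x = -75 to +125 mm, tapering to 26 mm at the foot end (x = -155, towards the robot); a shoulder at +125, then to +155 mm a round tenon 24 mm in diameter.
- leg_c: loose turned beech footstool leg, 310 mm long, about 0.2 kg, level in the rack. Origin on its axis at the balance point (to 6 mm); x runs along the axis to the tenon (y, z may be rolled about it). Plain 38 mm cylinder from x = -75 to +125 mm, tapering to 26 mm at the foot end (x = -155, towards the robot); a shoulder at +125, then to +155 mm a round tenon 32 mm in diameter.
- shoulder (a point): centre of the shoulder of leg_b, where its 24 mm tenon begins, on the axis, 125 mm from the origin of leg_b.
- tenon_end (a point): centre of the free end of the 24 mm tenon of leg_b, on the axis, 155 mm from the origin of leg_b.
- rack: fixed dark wooden rack, 190 x 290, 74 mm high. Origin on the bench below the middle leg's balance point; x along the legs to their tenons. Two boards 18 mm thick at x = -60 and +85 mm, each with three open slots 42 mm wide at y = -90, 0, +90 mm, slot floors 50 mm up (leg axes 69 mm up), hold one leg each, in any order. Open between the boards down to a 12 mm baseplate.
- stool: beech footstool standing upside down on its seat, to the left, 2.2 kg. Origin under the middle of the seat (320 along x, 240 along y, 30 mm thick); three legs like those in the rack stand up at three corners to 310 mm above the bench; the fourth corner has an empty round hole.
- hole (a point): centre of the mouth of the empty hole in the upturned seat, 30 mm above the bench; the hole is 25 mm in diameter (for a 24 mm tenon) and 26 mm deep.
- mat: green cutting mat fixed flat on the bench, to the right, 220 (its x) x 150 (its y) mm, 3 mm thick. Origin at its middle on the bench.
- glue_pot: white plastic glue pot with a grey screw lid, 62 mm in diameter, 60 mm tall, standing just off the mat's right edge. Origin at the middle of its foot.
- glue_brush: flat glue brush, about 157 mm long, 20 mm wide, 9 mm thick, lying on the right part of the mat. Origin on its underside near the middle; x points to the bristles.

How it is judged:
On the way:
1. the leg with the 24 mm tenon is lifted level, clear of the rack, in the gripper (height (world z) of leg_b above 0.105 m and angle between leg_b's own x axis and vertical between 1.3708 and 1.7708 rad and contact force between leg_b and the fingers above 2 N and contact force between leg_b and rack below 0.1 N), for 0.1 s.
At the end, for the whole second after the job is handed in: leg_b is in the fingers and touches nothing else, within 6 degrees of level, axis 100 to 225 mm above the bench, whole tenon over the mat, still (under 20 mm/s, 0.15 rad/s), TCP over 60 mm from the tenon's end; other legs, stool, pot and brush moved less than 40 mm (height (world z) of leg_b between 0.1 and 0.225 m and angle between leg_b's own x axis and vertical between 1.4708 and 1.6708 rad and x of tenon_end in the frame of mat between -0.11 and 0.11 m and y of tenon_end in the frame of mat between -0.075 and 0.075 m and x of shoulder in the frame of mat between -0.11 and 0.11 m and y of shoulder in the frame of mat between -0.075 and 0.075 m and contact force between leg_b and rack below 0.1 N and contact force between leg_b and mat below 0.1 N and contact force between leg_b and leg_a below 0.1 N and contact force between leg_b and leg_c below 0.1 N and contact force between leg_b and stool below 0.1 N and contact force between leg_b and glue_pot below 0.1 N and contact force between leg_b and glue_brush below 0.1 N and contact force between leg_b and the fingers above 2 N and linear speed of leg_b below 0.02 m/s and angular speed of leg_b below 0.15 rad/s and distance between the grasp point and tenon_end above 0.06 m and distance of each of leg_a, leg_c, stool, glue_pot, glue_brush from where it was at the start of the episode below 0.04 m); the arm keeps its last pose, push and grip.
It fails at once if one of the other legs is moved more than 40 mm from where it was (distance of any of leg_a, leg_c from where it was at the start of the episode above 0.04 m).
It fails at once if the footstool is moved more than 40 mm from where it was (distance of stool from where it was at the start of the episode above 0.04 m).
It fails at once if the glue pot or brush is moved more than 40 mm from where it was (distance of any of glue_pot, glue_brush from where it was at the start of the episode above 0.04 m).
It fails at once if the chosen leg is off the rack and tipped more than 20 degrees from level (distance of leg_b from where it was at the start of the episode above 0.03 m and not (angle between leg_b's own x axis and vertical between 1.2208 and 1.9208 rad)).
It also fails if it takes over 40 s, if anything falls off the work surface, if the arm or the gripper's body presses on something with over 40 N, if the wrist force passes 120 N, or if a joint passes its speed limit or range.

## Working session

There is one attempt and no reset: what is moved stays moved. The work goes in short steps, Python scripts to look and compute and a shell command to move; the robot and the scene stay as the last step left them, time stands still between calls to the robot, and variables do not carry over. Pictures are saved under pics/ and viewed, about 8 in all and at most 12, crops included, and the job is handed in when it is done.

```bash
ls; mkdir -p pics
python3 - <<'E'
from station import telemetry, snapshot
import cv2,pickle
print(telemetry.get_obs())
for n in("top","side"):
    s=snapshot(n); cv2.imwrite(f"pics/{n}0.png",s["pixels"]); pickle.dump(s,open(f"{n}0.pkl","wb"))
    print(n,s["shot"],s["intrinsics"],s["rvec"],s["tvec"])
E
```

```text
pics
{'time': 0.0, 'joint_pos': array([ 1.16807508,  0.46946612, -0.048613  ,  1.53369429,  0.02406887,
        1.14100628, -0.08231234]), 'dq': array([ 0.00066812,  0.00269891, -0.00141877, -0.00098152,  0.00012616,
        0.00057281,  0.00224658]), 'effort': array([-4.86865902e-04, -5.10305429e+01, -4.63885849e-02, -2.37711078e+01,
        1.07309158e-02,  7.62330252e-03,  4.01780812e-05]), 'ee_pos': array([ 0.24632042, -0.62785875,  0.24894464]), 'tcp_rot': array([-0.13071656, -0.69464567, -0.13209402,  0.69493291]), 'contact_force': array([ 0.36484883,  0.12220402, -0.63165545]), 'torque': array([-0.02188237, -0.03324032,  0.01408255]), 'opening': 0.08550928341997475}
top 1 [[494.52058048   0.         254.9412907 ]
 [  0.         494.52058048 202.51041234]
 [  0.           0.           1.        ]] [ 2.11512798 -2.15740716  0.19069985] [0.07994749 0.59490271 1.43659668]
side 2 [[434.06192043   0.         261.07064425]
 [  0.         434.06192043 201.22269802]
 [  0.           0.           1.        ]] [ 0.86887347 -2.36532999  1.22498504] [0.49810113 0.21521843 1.24463899]
```

View pics/top0.png

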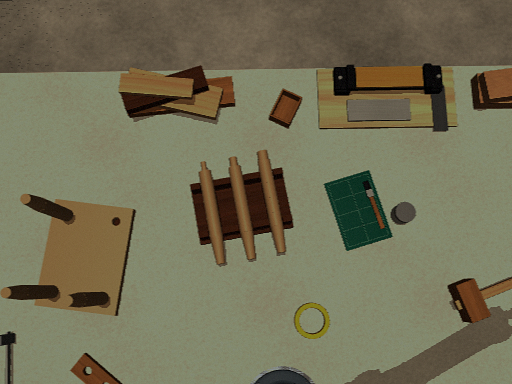

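View pics/side0.png

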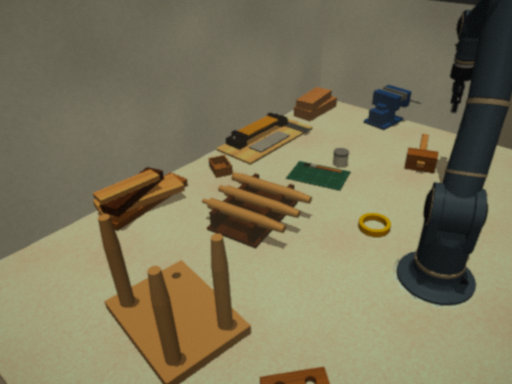

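The top view shows three legs with their tenons up-image at about (203,165), (234,160) and (263,153). The left tenon is the narrowest and the right the widest, so the middle leg looks like the 24 mm one. The mat is near (358,210), with the brush on its right part. Next I'll measure these.

```bash
cat > h.py <<'E'
import numpy as np,cv2
def ray(s,uv,z):
    R=cv2.Rodrigues(np.array(s["rvec"],float))[0];t=np.array(s["tvec"],float).ravel();K=np.array(s["intrinsics"])
    uv=np.atleast_2d(uv).astype(float);d=np.c_[uv,np.ones(len(uv))]@np.linalg.inv(K).T@R;c=-R.T@t
    return c+d*((z-c[2])/d[:,2])[:,None]
def proj(s,P):
    return cv2.projectPoints(np.atleast_2d(P).astype(float),np.array(s["rvec"],float),np.array(s["tvec"],float),np.array(s["intrinsics"]),None)[0][:,0]
E
python3 - <<'E'
from station import snapshot,masks_of
from h import *
import pickle
np.set_printoptions(precision=4,suppress=True)
s=snapshot("top")
Z=dict(leg_b=.069,mat=.003,glue_brush=.008,glue_pot=.06,rack=.074,stool=.03)
for n,z in Z.items():
    for r in masks_of(s,n)[:8]:
        m=r["mask"]; ys,xs=np.nonzero(m)
        if r["score"]<.2 or len(xs)<20: continue
        W=ray(s,np.c_[xs,ys],z)[:,:2]
        rect=cv2.minAreaRect((W*1000).astype(np.float32))
        print(n,round(r["score"],2),r["extent"],np.round(rect[0],1),np.round(rect[1],1),round(rect[2],1))
        if n=="mat": print(cv2.boxPoints(rect))
        if n=="leg_b":
            c=W.mean(0);v=np.linalg.svd(W-c,full_matrices=0)[2][0];v*=np.sign(v[0]);a=(W-c)@v;b=(W-c)@[-v[1],v[0]]
            print("  dir",v,np.degrees(np.arctan2(v[1],v[0])),"ends",c+v*a.min(),c+v*a.max())
            A=abs(np.linalg.det(ray(s,[[xs.mean()+1,ys.mean()],[xs.mean(),ys.mean()+1]],z)[:,:2]-ray(s,[[xs.mean(),ys.mean()]],z)[0,:2]))
            for lo in range(0,60,10):
                k=(a>a.max()-(lo+10)/1e3)&(a<=a.max()-lo/1e3); print("   w",lo,k.sum()*A/.01*1e3)
o=s["pixels"][140:250,180:300]
cv2.imwrite("pics/crop1.png",cv2.resize(o,None,fx=5,fy=5,interpolation=cv2.INTER_CUBIC))
E
```

```text
leg_b 0.96 [253.9, 150.6, 286.0, 254.8] [600.2  20.8] [314.2  39.6] 10.0
  dir [0.9853 0.1707] 9.828153088371078 ends [ 0.4453 -0.0055] [0.7548 0.0482]
   w 0 28.70569534901507
   w 10 32.293907267641956
   w 20 34.98506620661212
   w 30 36.77917216592556
   w 40 39.47033110489572
   w 50 37.67622514558228
leg_b 0.89 [196.9, 159.9, 226.3, 264.4] [568.6 198. ] [308.5  36.8] 8.9
  dir [0.9863 0.165 ] 9.495210472825201 ends [0.4163 0.1733] [0.7206 0.2242]
   w 0 12.350396991783864
   w 10 14.996910632880407
   w 20 18.525595487675798
   w 30 32.64033490685736
   w 40 32.64033490685736
   w 50 32.64033490685736
leg_b 0.56 [228.3, 154.9, 255.8, 264.6] [582.5 109.4] [313.9  40. ] 10.4
  dir [0.9856 0.1689] 9.723870815104856 ends [0.4276 0.0834] [0.7371 0.1365]
   w 0 20.450884997829327
   w 10 22.229222823727525
   w 20 25.785898475523933
   w 30 32.899249779116744
   w 40 36.455925430913155
   w 50 38.23426325681135
mat 0.61 [323.9, 169.2, 390.2, 252.0] [ 576.4 -248.7] [221.  152.3] 15.8
[[ 449.3714 -205.4608]
 [ 490.7218 -352.0052]
 [ 703.4238 -291.9871]
 [ 662.0734 -145.4426]]
glue_brush 0.72 [364.8, 184.1, 381.3, 227.8] [ 590.9 -299.1] [156.7  21.7] 18.4
glue_pot 0.71 [389.9, 202.5, 412.3, 222.2] [ 556.2 -369.9] [73.3 63.3] 88.9
rack 0.66 [190.6, 167.8, 291.3, 245.7] [584.3 110.6] [182.6 279.4] 9.7
stool 0.97 [0.0, 194.1, 135.3, 315.6] [455.5 629.7] [357.7 322.6] 81.0
```

View pics/crop1.png

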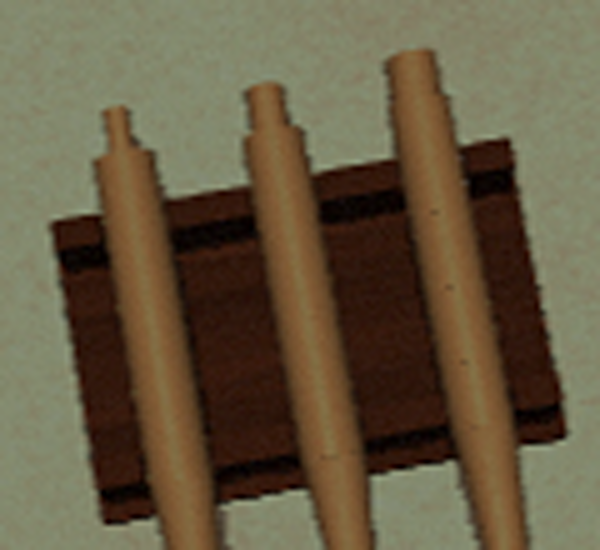

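The tenon widths come out at about 14, 23 and 32 mm, so the middle leg is leg_b. It sits at about (0.583, 0.110) with a yaw of 9.8°. The pitch to its neighbours measures 90 mm, the lengths are 310 mm and the mat is 221 x 152, all matching what was given. Now I'll work out the moves.

```bash
cat >> h.py <<'E'
def rel(target,yaw):
    from station import telemetry
    from scipy.spatial.transform import Rotation as Ro
    o=telemetry.get_obs();q=o["tcp_rot"];R=Ro.from_quat([*q[1:],q[0]]).as_matrix()
    y=R[:,1];cur=np.arctan2(y[1],y[0]);d=(yaw+np.pi/2-cur+np.pi/2)%np.pi-np.pi/2
    print(R.round(4).tolist(),"shift",(R.T@(np.array(target)-o["ee_pos"])).round(4),"yaw frac (tool x down)",round(-d/np.pi,4),"t",o["time"])
E
python3 - <<'E'
from h import *
rel([.5825,.1097,.20],np.radians(9.8)); rel([.5825,.1097,.069],np.radians(9.8))
E
```

```text
[[0.0, 0.3652, -0.9309], [0.0, -0.9309, -0.3652], [-1.0, -0.0, -0.0]] shift [ 0.05   -0.5644 -0.5823] yaw frac (tool x down) 0.0645 t 0.45
[[0.0, 0.3652, -0.9309], [0.0, -0.9309, -0.3652], [-1.0, -0.0, -0.0]] shift [ 0.181  -0.5644 -0.5823] yaw frac (tool x down) 0.0645 t 0.45
```

```bash
python3 -m jog '[{"grip":0,"translation":[0.02,-0.0564,-0.0582],"yaw":0.0645},{"grip":0,"translation":[0.04,-0.0903,-0.0932],"yaw":0.0645},{"grip":0,"translation":[0.05,-0.5644,-0.5823],"yaw":0.0645},{"grip":0,"translation":[0.05,-0.5644,-0.5823],"yaw":0.0645},{"grip":0,"translation":[0.05,-0.5644,-0.5823],"yaw":0.0645},{"grip":0,"translation":[0.05,-0.5644,-0.5823],"yaw":0.0645},{"grip":0,"translation":[0.05,-0.5644,-0.5823],"yaw":0.0645},{"grip":0,"translation":[0.05,-0.5644,-0.5823],"yaw":0.0645},{"grip":0,"translation":[0.05,-0.5644,-0.5823],"yaw":0.0645},{"grip":0,"translation":[0.05,-0.5644,-0.5823],"yaw":0.0645}]'
python3 - <<'E'
from h import *
rel([.5825,.1097,.20],np.radians(9.8))
E
```

```text
time: 1.45
ee_pos: [0.4524, -0.1755, 0.21]
tcp_rot: [0.061, 0.705, 0.06, -0.704]
contact_force: [0.9, -0.3, 0.6]
opening: 0.0859
[[0.001, 0.1701, -0.9854], [-0.0005, -0.9854, -0.1701], [-1.0, 0.0007, -0.0009]] shift [ 0.01   -0.2589 -0.1767] yaw frac (tool x down) -0.0 t 1.45
```

```bash
python3 -m jog '[{"grip":0,"translation":[0.01,-0.2589,-0.1767],"yaw":0},{"grip":0,"translation":[0.01,-0.2589,-0.1767],"yaw":0},{"grip":0,"translation":[0.01,-0.2589,-0.1767],"yaw":0},{"grip":0,"translation":[0.01,-0.2589,-0.1767],"yaw":0},{"grip":0,"translation":[0.01,-0.2589,-0.1767],"yaw":0},{"grip":0,"translation":[0.01,-0.2589,-0.1767],"yaw":0},{"grip":0,"translation":[0.01,-0.2589,-0.1767],"yaw":0},{"grip":0,"translation":[0.01,-0.2589,-0.1767],"yaw":0},{"grip":0,"translation":[0.01,-0.2589,-0.1767],"yaw":0},{"grip":0,"translation":[0.01,-0.2589,-0.1767],"yaw":0}]'
python3 - <<'E'
from h import *
from station import snapshot
rel([.5825,.1097,.069],np.radians(9.8))
a=snapshot("top")["pixels"][110:280,150:330];b=snapshot("side")["pixels"][130:280,170:340]
cv2.imwrite("pics/v4.png",np.hstack([cv2.resize(a,(400,400)),cv2.resize(b,(400,400))]))
E
```

```text
time: 2.45
ee_pos: [0.5823, 0.1071, 0.1999]
tcp_rot: [0.06, 0.705, 0.058, -0.704]
contact_force: [0.4, -0.4, 0.3]
opening: 0.0854
[[0.0006, 0.167, -0.986], [-0.0021, -0.986, -0.167], [-1.0, 0.0022, -0.0002]] shift [ 0.1309 -0.0028 -0.0006] yaw frac (tool x down) -0.001 t 2.45
```

View pics/v4.png

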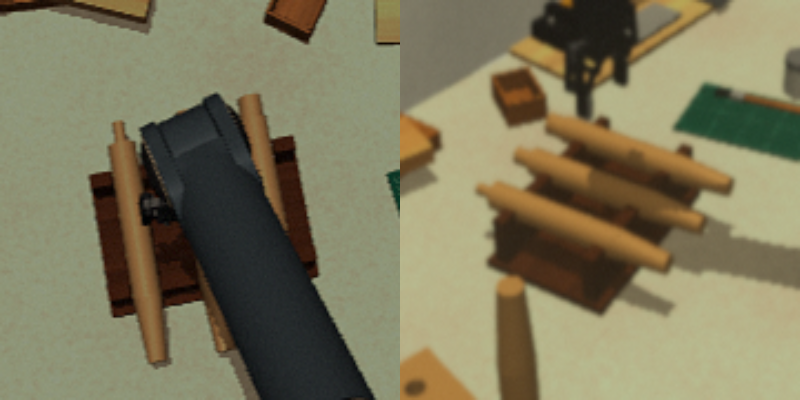

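The arm hides most of the middle leg, but the gripper is centred over it, between the two neighbours. I'll go down and stop before closing.

```bash
python3 -m jog '[{"grip":0,"translation":[0,-0.0028,-0.0006],"yaw":-0.001},{"grip":0,"translation":[0.03,-0.0028,-0.0006],"yaw":-0.001},{"grip":0,"translation":[0.06,-0.0028,-0.0006],"yaw":-0.001},{"grip":0,"translation":[0.09,-0.0028,-0.0006],"yaw":-0.001},{"grip":0,"translation":[0.115,-0.0028,-0.0006],"yaw":-0.001},{"grip":0,"translation":[0.134,-0.0028,-0.0006],"yaw":-0.001},{"grip":0,"translation":[0.134,-0.0028,-0.0006],"yaw":-0.001},{"grip":0,"translation":[0.134,-0.0028,-0.0006],"yaw":-0.001}]' 60; python3 -c "
from h import *
rel([.5825,.1097,.066],np.radians(9.8))"
```

```text
time: 3.35
ee_pos: [0.5829, 0.1099, 0.0665]
tcp_rot: [0.061, 0.705, 0.06, -0.704]
contact_force: [1.2, 0.5, -0.5]
opening: 0.0855
[[0.0012, 0.1697, -0.9855], [-0.0015, -0.9855, -0.1697], [-1.0, 0.0017, -0.0009]] shift [0.0005 0.0001 0.0004] yaw frac (tool x down) -0.0002 t 3.35
```

```bash
python3 -m jog '[{"grip":1,"translation":[0,0,0],"yaw":0},{"grip":1,"translation":[0,0,0],"yaw":0},{"grip":1,"translation":[0,0,0],"yaw":0},{"grip":1,"translation":[0,0,0],"yaw":0},{"grip":1,"translation":[0,0,0],"yaw":0},{"grip":1,"translation":[0,0,0],"yaw":0},{"grip":1,"translation":[0,0,0],"yaw":0},{"grip":1,"translation":[0,0,0],"yaw":0},{"grip":1,"translation":[0,0,0],"yaw":0},{"grip":1,"translation":[0,0,0],"yaw":0}]' 70
```

```text
time: 4.35
ee_pos: [0.5836, 0.1099, 0.0677]
tcp_rot: [0.061, 0.706, 0.06, -0.704]
contact_force: [-1.0, -0.8, 6.2]
opening: 0.0365
```

Closed on about 37 mm, so it has the leg. Lifting gently.

```bash
python3 -m jog '[{"grip":1,"translation":[-0.01,0,0],"yaw":0},{"grip":1,"translation":[-0.025,0,0],"yaw":0},{"grip":1,"translation":[-0.045,0,0],"yaw":0},{"grip":1,"translation":[-0.065,0,0],"yaw":0},{"grip":1,"translation":[-0.085,0,0],"yaw":0},{"grip":1,"translation":[-0.105,0,0],"yaw":0},{"grip":1,"translation":[-0.12,0,0],"yaw":0},{"grip":1,"translation":[-0.12,0,0],"yaw":0},{"grip":1,"translation":[-0.12,0,0],"yaw":0}]'
python3 - <<'E'
from h import *
from station import snapshot
yaw=np.radians(9.8);d=np.array([np.cos(yaw),np.sin(yaw)])
g=np.array([.5764,-.2487])-.140*d
print(g); rel([*g,.187],yaw); rel([*g,.155],yaw)
a=snapshot("top")["pixels"][110:280,150:330];b=snapshot("side")["pixels"][130:280,170:340]
cv2.imwrite("pics/v5.png",np.hstack([cv2.resize(a,(400,400)),cv2.resize(b,(400,400))]))
E
```

```text
time: 5.25
ee_pos: [0.5829, 0.1099, 0.1876]
tcp_rot: [0.061, 0.705, 0.059, -0.704]
contact_force: [-0.9, 0.8, -3.7]
opening: 0.0362
[ 0.43844289 -0.27252933]
[[0.0027, 0.1695, -0.9855], [-0.0017, -0.9855, -0.1695], [-1.0, 0.0022, -0.0024]] shift [0.0009 0.3524 0.2072] yaw frac (tool x down) -0.0002 t 5.25
[[0.0027, 0.1695, -0.9855], [-0.0017, -0.9855, -0.1695], [-1.0, 0.0022, -0.0024]] shift [0.0329 0.3524 0.2073] yaw frac (tool x down) -0.0002 t 5.25
```

View pics/v5.png

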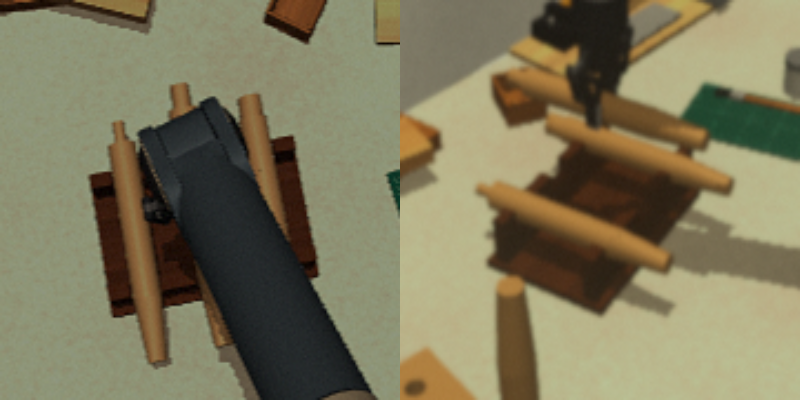

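The held leg is up and clear of the rack, parallel in the side view to the two still seated, so it looks level. Now I'll carry it across to the mat.

```bash
python3 -m jog '[{"grip":1,"translation":[0,0.0085,0.005],"yaw":0},{"grip":1,"translation":[0,0.026,0.015],"yaw":0},{"grip":1,"translation":[0,0.051,0.03],"yaw":0},{"grip":1,"translation":[0,0.077,0.045],"yaw":0},{"grip":1,"translation":[0,0.102,0.06],"yaw":0},{"grip":1,"translation":[0,0.128,0.075],"yaw":0},{"grip":1,"translation":[0,0.153,0.09],"yaw":0},{"grip":1,"translation":[0,0.179,0.105],"yaw":0},{"grip":1,"translation":[0,0.196,0.115],"yaw":0},{"grip":1,"translation":[0,0.204,0.12],"yaw":0}]'
python3 -c "
from h import *
rel([.4384,-.2725,.155],np.radians(9.8))"
```

```text
time: 6.35
ee_pos: [0.4969, -0.1145, 0.1861]
tcp_rot: [-0.06, -0.704, -0.058, 0.705]
contact_force: [-0.4, 0.4, -3.0]
opening: 0.0364
[[-0.0017, 0.1656, -0.9862], [-0.0029, -0.9862, -0.1656], [-1.0, 0.0025, 0.0022]] shift [0.0317 0.1461 0.0838] yaw frac (tool x down) -0.0015 t 6.35
```

```bash
python3 -m jog '[{"grip":1,"translation":[0.002,0.013,0.0075],"yaw":0},{"grip":1,"translation":[0.006,0.034,0.02],"yaw":0},{"grip":1,"translation":[0.012,0.058,0.034],"yaw":0},{"grip":1,"translation":[0.018,0.083,0.048],"yaw":-0.001},{"grip":1,"translation":[0.024,0.107,0.062],"yaw":-0.001},{"grip":1,"translation":[0.029,0.13,0.075],"yaw":-0.001},{"grip":1,"translation":[0.032,0.143,0.082],"yaw":-0.001},{"grip":1,"translation":[0.032,0.146,0.084],"yaw":-0.001},{"grip":1,"translation":[0.032,0.146,0.084],"yaw":-0.001},{"grip":1,"translation":[0.032,0.146,0.084],"yaw":-0.001}]'
python3 - <<'E'
from h import *
from station import snapshot,masks_of
import pickle
rel([.4384,-.2725,.155],np.radians(9.8))
t=snapshot("top");s=snapshot("side")
yaw=np.radians(9.8);d=np.array([np.cos(yaw),np.sin(yaw),0]);o=np.array([.4384,-.2725,.157])
P=[o-.155*d,o+.125*d,o+.155*d]
for n,p in(("top",t),("side",s)):
    print(n,"expected foot, shoulder, end",proj(p,P).round(1).tolist())
    for r in masks_of(p,"leg_b"):
        if r["score"]>.2: print(n,round(r["score"],2),np.round(r["extent"],0))
a=t["pixels"][130:310,290:470];b=s["pixels"][100:250,260:410]
cv2.imwrite("pics/v6.png",np.hstack([cv2.resize(a,(400,400)),cv2.resize(b,(400,400))]))
E
```

```text
time: 7.35
ee_pos: [0.4391, -0.2708, 0.1549]
tcp_rot: [-0.061, -0.704, -0.06, 0.705]
contact_force: [1.1, -0.3, -2.5]
opening: 0.0363
[[-0.001, 0.1711, -0.9853], [-0.0021, -0.9853, -0.1711], [-1.0, 0.0019, 0.0013]] shift [-0.0001  0.0015  0.001 ] yaw frac (tool x down) 0.0003 t 7.35
top expected foot, shoulder, end [[393.7, 306.8], [369.9, 206.2], [367.5, 195.8]]
top 0.68 [199. 163. 225. 265.]
top 0.66 [364. 196. 391. 308.]
side expected foot, shoulder, end [[399.0, 157.8], [324.3, 139.8], [316.9, 138.1]]
side 0.97 [318. 138. 401. 164.]
side 0.88 [205. 199. 289. 231.]
side 0.6 [232. 172. 312. 202.]
```

View pics/v6.png

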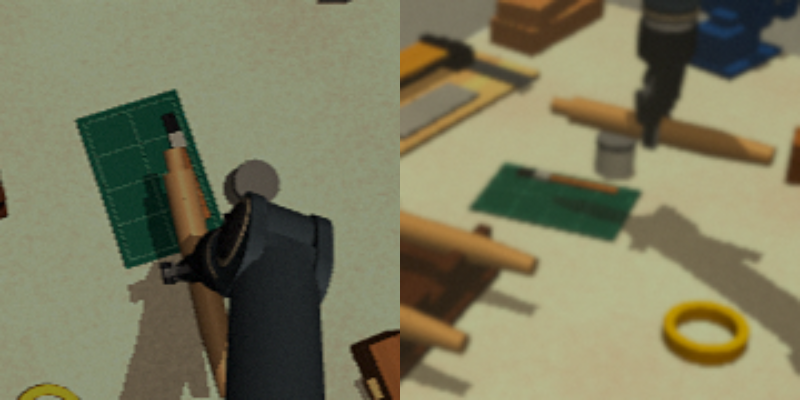

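The leg is over the mat, with the tenon near the mat's middle as seen from above. I'll check the tilt by fitting the leg's silhouette to the side and top masks.

Run:
```python
from h import *
from station import snapshot,masks_of,telemetry
from scipy.optimize import minimize
def leg(o,yaw,pit):
    d=np.array([np.cos(yaw)*np.cos(pit),np.sin(yaw)*np.cos(pit),np.sin(pit)]);u=np.cross([0,0,1],d);u/=np.linalg.norm(u);w=np.cross(d,u)
    a=np.linspace(0,2*np.pi,24)
    ring=lambda x,r:[o+d*x+r*(np.cos(t)*u+np.sin(t)*w) for t in a]
    return [ring(-.155,.013)+ring(-.075,.019),ring(-.075,.019)+ring(.125,.019),ring(.125,.012)+ring(.155,.012)],d
def sil(s,L):
    im=np.zeros((384*4,512*4),np.uint8)
    for p in L: cv2.fillConvexPoly(im,cv2.convexHull(((proj(s,np.array(p))+.5)*64-8).astype(np.int32)[:,None]),255,shift=4)
    return cv2.resize(im,(512,384),interpolation=cv2.INTER_AREA)/255.
t,s=snapshot("top"),snapshot("side")
def pick(p,c):
    return next(r["mask"] for r in masks_of(p,"leg_b") if r["extent"][0]<c[0]<r["extent"][2] and r["extent"][1]<c[1]<r["extent"][3]).astype(float)
ms,mt=pick(s,(340,146)),pick(t,(375,230))
def cost(v,full=0):
    o=np.array([.439+v[0],-.271+v[1],.155+v[2]]);L,d=leg(o,np.radians(9.8)+v[3],v[4])
    A=sil(s,L);B=sil(t,L)
    # ignore where the gripper hides it
    c=(np.abs(A-ms)*gs).sum()+(np.abs(B-mt)*gt).sum()
    return (c,o,d) if full else c
gs=np.ones((384,512));gt=np.ones((384,512));gs[:,348:366]=0;gt[230:]=0
best=None
for z in(-.01,0,.01):
  for p in(-.08,0,.08):
    r=minimize(cost,[0,0,z,0,p],method="Nelder-Mead",options=dict(initial_simplex=np.array([0,0,z,0,p])+np.vstack([np.zeros(5),np.diag([.008,.008,.008,.03,.04])]),maxiter=300))
    print(round(r.fun,1),r.x.round(4))
    if best is None or r.fun<best.fun:best=r
c,o,d=cost(best.x,1);print("origin",o,"pitch deg",np.degrees(best.x[4]))
m=np.radians(15.8);M=np.array([[np.cos(m),np.sin(m)],[-np.sin(m),np.cos(m)]])
for x in(.125,.155):print("in mat",M@((o+d*x)[:2]-[.5764,-.2487]),(o+d*x)[2])
for n,z in dict(glue_brush=.008,glue_pot=.06).items():
    for r in masks_of(t,n)[:1]:print(n,r["score"],r["extent"])
ob=telemetry.get_obs();print(ob["time"],ob["ee_pos"],ob["opening"],np.abs(ob["dq"]).max())
```

```text
83.8 [-0.0043  0.0011  0.0009 -0.0186 -0.0163]
78.2 [-0.0032 -0.0025 -0.0012  0.0154 -0.0002]
79.5 [-0.003  -0.0039 -0.0019  0.033   0.0123]
82.7 [-0.0038  0.0004  0.0002 -0.0109 -0.0119]
78.8 [-0.0034 -0.0017 -0.0007  0.0116  0.0007]
98.7 [-0.0004 -0.0091 -0.0049  0.0876  0.0415]
83.5 [-0.0042  0.0005  0.0005 -0.0142 -0.0184]
81.9 [-0.0026 -0.0052 -0.0027  0.0414  0.0149]
91.9 [-0.0012 -0.0081 -0.0044  0.0748  0.0345]
origin [ 0.4358112  -0.27345847  0.15380797] pitch deg -0.009467419202599607
in mat [-0.0175166   0.00330648] 0.15378731770748352
in mat [0.01236381 0.00063048] 0.15378236057840353
glue_brush 0.66 [363.5, 183.4, 370.8, 193.9]
glue_pot 0.76 [391.6, 204.3, 412.3, 217.8]
7.85 [ 0.43828195 -0.27234904  0.15469318] 0.03604947890347874 0.0027611186674575032
```

Every check is well inside its limits: level within about 1°, axis 154 mm up, tenon at the middle of the mat and the arm still. I'll hand it in.

```bash
python3 -c "
from station import job
print(job.hand_in())"
```

```text
the job is handed in; nothing more can be done
None
```

I lifted the middle leg out of the rack and handed the job in while the gripper was still holding it over the cutting mat. Its tenon measured about 23 mm wide, against about 14 and 32 mm for the others, so it is the 24 mm leg_b that fits the empty hole.

Last checks before handing in:
- **Level and height:** fitting the leg's outline to both camera views gave a tilt of about 0°. The best few fits agreed within about 1°, and even the poorer ones stayed under 2.5°. The axis is about 154 mm above the bench.
- **Over the mat:** the tenon runs from about −18 to +12 mm along the mat and lies within 4 mm of its centre line across it.
- **Grip:** I set 70 N, and the fingers read 36 mm open on the 38 mm leg. The grip is at the balance point, about 155 mm from the tenon's end.
- **Stillness:** joint speeds were under 0.003 rad/s, and the clock was at 7.85 s of the 40 s allowed.
- **Other things:** in the pictures the other legs, glue pot and brush look unmoved. The held leg hides most of the brush from above, so there I could confirm only its bristle end. I did not measure the stool again, but the arm never went near it.

No check failed.

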